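Weigh the tin of screws on the sprung hook

ROBOT

A 7-joint arm with a two-finger parallel gripper is mounted at the origin on the work surface. World frame = base frame: x ahead of the robot, y to its left, z up, the work surface at z = 0. Lengths are in m, angles in rad, forces in N, time in s.
With the tool pointing down it reaches from about 0.4 to 0.85 m from the base axis. Payload 4.4 kg.
Tool frame: the origin (TCP) lies at the very end of the fingers, on their centre line; the grasp point (between the pads) lies 19 mm behind it; z points along the fingers, y is the line along which they close (so a half turn about z gives the same grasp; the last joint's range is limited). The gripper opens to 94 mm and grips with 3 to 60 N. Pads are 16 mm wide; open, the fingers measure 119 mm over their backs; the gripper's body (75 mm by 177 mm) begins 78 mm behind the grasp point.
Start: joints at [1.151, 0.628, 0.038, 1.517, -0.027, 0.996, -0.02], TCP at [0.225, -0.61, 0.205] pointing down, gripper open.
Joint ranges: [-3.06, 3.06], [-0.37, 2.12], [-1.25, 1.32], [0.18, 2.47], [-1.1, 4.24], [0.23, 1.98], [-2.94, 2.94]. Speed limits (rad/s): [2.57, 2.57, 3.14, 3.14, 3.14, 3.14, 3.14].

INTERFACE

Orientations are given as a unit quaternion [w, x, y, z].
In Python, from bench import bot, claw, solve_ik, cams gives the robot as it stands. Calls block until the motion is done:
- bot.reach(position, orientation): joint-space move of the TCP to a pose.
- bot.move_straight(position, frame=None, rate=0.15, contact_N=None): straight line of the TCP; frame=None keeps the orientation; rate is the mean speed in m/s. With contact_N (N) it stops when the force on the tool has changed by that much, and returns True; else False.
- bot.move_joints(angles): joint-space move.
- claw.ungrasp() and claw.close_gripper(): open the fingers fully, or close them until they stop; the grip force is fixed at half the most.
- bot.sleep(seconds).
- solve_ik(position, orientation): joint angles nearest the present ones, or None.
- cams.read_camera(name): name is "side" or "top" or "wrist"; returns a dict with "frame" (420x560x3 uint8, red, green, blue), "range_z" (420x560 float32, m along the optical axis (not along the pixel's ray), 0 where there is no reading), "vfov" (degrees; the focal length in pixels is half the picture's height over the tangent of half this angle, whatever the lens; pixels are square), "cx", "cy" (the principal point, pixels), "k1" (the pictures are not rectified: a ray, as slopes to the right and down, at radius r is drawn at 1 + k1 r^2 times it, then the intrinsics apply), "position" and "rotation" of the camera in the world. Camera axes: x right, y down, z forward; pixel columns grow to the right and rows downward; lengths in m; the calibration is good to about 2 mm. A picture is of the moment at which its call begins.
A pose or a line that the arm cannot do raises bot.MotionError and nothing moves.
- bot.hand_in(): hands the job in; it is judged then, once.
Readings, each from a call of its own:
- bot.read_clock(): time.
- bot.read_qpos(): joint angles.
- bot.read_dq(): joint speeds.
- bot.read_joint_efforts(): joint torques, N m.
- bot.read_position(): TCP position.
- bot.read_ee_rot(): TCP orientation.
- bot.read_ft_force(): force on the tool from outside, world axes, zero at the start.
- bot.read_moment(): the same for the moment, N m.
- bot.read_finger_gap(): finger opening in m.
- bot.read_grasp_force(): force on a finger pad.
Only numpy, scipy, OpenCV 4.12 (cv2) and the standard library are available. Lean on these libraries where they do the work, as an engineer would, in place of code of your own. Each camera call takes 0.05 s, during which the arm holds its last target. There are 200 camera calls.

TASK

Pick up the tin of screws by its wooden handle and hang it by the cross wire under the handle on the hook of the spring scale; lower it slowly until the sprung hook carries the whole weight before you let go, so that the hook never jolts, bounces or bottoms out. Let go, wait until the hook and the tin hang still, and only then press the button on the read-out box to record the weight. Leave the tin hanging in the hook, and leave the wood offcut, glue bottle and mallet where they are.

Things in the scene. Friction and masses are not known exactly. Their poses are not given: they have to be found in the camera images.
- tin: Closed round metal tin of screws, 83 mm across, lid top at 70 mm, stiff handle on top (191 mm high in all), weight unknown, 0.2 to 0.7 kg. Stands on the bench at first. Origin at the centre of its underside, z up. Two upright 6 mm wires on the lid at y = +27 and -27 mm carry a wooden grip block; a 6 mm cross wire joins them lower down.
- tin_grip (a point): Centre of the tin's wooden grip block, 171 mm above its underside. Block: 24 mm in x, 66 mm in y, 40 mm in z (151 to 191 mm above the underside); pinch it across its 24 mm (the tin's x). Axes as tin.
- tin_eye (a point): Underside, at its middle, of the cross wire (a flat upside-down V, peak in the middle), 123 mm above the tin's underside: the point to rest on hook_seat. The window between lid and wire is 48 mm wide in y, 53 mm high in the middle, and open along the tin's x from both sides alike. Axes as tin.
- stand: Fixed spring scale: steel foot 12 mm thick, from x = -15 to 165 mm, 110 mm wide; grey column, 50 mm wide, front at x = 125 mm, top 260 mm above the bench. Origin on the bench straight below the hook's seat; x points from seat to column, z up; the hook points to -x. May be turned up to 0.3 rad either way.
- hook: Steel hook of 8 mm round bar that moves up and down with the sprung carriage on the column. Origin 4 mm below hook_seat, axes as stand. The bar comes level from the column, its top 10 mm above the seat, slopes down over the last 22 mm to the seat (a shallow valley), then rises to the tip, whose end lies 27 mm beyond the seat (-x) and 18 mm above it.
- hook_seat (a point): Bottom of the hook's valley, on top of the bar, where the wire hangs; 245 mm above the bench with no load. Axes as stand.
- carriage (a joint): Dip of the sprung hook in m: 0 unloaded, end stop at 0.105. Spring 80 N/m (1 mm for 0.08 N): the hanging tin dips it about 24 to 86 mm. Lightly damped: once disturbed it bobs for 2 to 3 s. Hook speed over 0.08 m/s is a jolt, a dip over 0.100 is bottomed out, over 15 N on the hook is forcing it.
- readout: Fixed read-out box on the bench, 120 x 110 x 45 mm, with a small dark display on top; origin at the centre of its underside. It stands on one side of the scale, the tin on the other; which is which varies.
- button_top (a point): Centre of the top of the round push button (32 mm across, standing on the box's top, sprung, 6 mm travel, 5 N when fully down).
- button (a joint): How far the button is pressed, in m: 0 to 0.006; it counts as pressed from 0.004 and springs back.
- offcut: Bystander: loose wood offcut, 70 x 140 x 35 mm, lying on the robot's side of the scale; origin at the centre of its underside.
- glue: Bystander: white glue bottle, 60 mm across, 130 mm high; origin at the centre of its underside.
- mallet: Bystander: wooden mallet lying on its side, head 60 x 110 x 70 mm, 270 mm long in all with its handle, which points to its -x; origin on the bench below the middle of the head.
Mind the look-alikes: they are no part of the job. What is shaped like the readout but green or purple is not meant.

How it is judged:
By the outcome, as a careful person would: the job done as asked, in the order asked, and still so for the second after the job is handed in, with the robot touching nothing.
It also fails if it takes over 67 s, if anything falls off the work surface, if the arm or the gripper's body presses on something with over 40 N, if the wrist force passes 120 N, or if a joint passes its speed limit or range.

## Working session

There is one attempt and no reset: what is moved stays moved. The work goes in short steps, each a Python script; the robot and the scene stay as the last script left them, time stands still between calls to the robot, and variables do not carry over. Pictures are saved under pics/ and viewed, at most 10 in all, crops included, and the job is handed in when it is done.

```bash
ls; mkdir -p pics; cat > h.py <<'E'
import numpy as np, cv2
from bench import bot, claw, solve_ik, cams
def snap(n):
    d=cams.read_camera(n); return d
def cloud(d):
    im=d["frame"]; H,W=im.shape[:2]; f=H/2/np.tan(np.radians(d["vfov"])/2)
    K=np.array([[f,0,d["cx"]],[0,f,d["cy"]],[0,0,1]])
    u,v=np.meshgrid(np.arange(W,dtype=float),np.arange(H,dtype=float))
    p=cv2.undistortPoints(np.stack([u,v],-1).reshape(-1,1,2),K,np.array([d["k1"],0,0,0.])).reshape(H,W,2)
    z=d["range_z"]; c=np.dstack([p[...,0]*z,p[...,1]*z,z])
    P=c@np.array(d["rotation"]).T+np.array(d["position"]); P[z<=0]=np.nan
    return P
def save(d,n): cv2.imwrite(f"pics/{n}.png",d["frame"][...,::-1])
E
python3 - <<'E'
from h import *
for n in("top","side"):
    d=snap(n); save(d,n); np.save(n+"_P.npy",cloud(d)); np.save(n+"_f.npy",d["frame"]); print(n,d["position"],d["rotation"],d["vfov"],d["k1"])
print(bot.read_ee_rot(),bot.read_clock())
E
```

```text
picsTraceback (most recent call last):
  File "<stdin>", line 3, in <module>
  File "h.py", line 11, in cloud
    P=c@np.array(d["rotation"]).T+np.array(d["position"]); P[z<=0]=np.nan
      ~^~~~~~~~~~~~~~~~~~~~~~~~~~
ValueError: matmul: Input operand 1 has a mismatch in its core dimension 0, with gufunc signature (n?,k),(k,m?)->(n?,m?) (size 4 is different from 3)
```

Rotation is a quaternion.

```bash
sed -i 's/np.array(d\["rotation"\]).T/Rq(d["rotation"]).T/' h.py; cat >> h.py <<'E'
from scipy.spatial.transform import Rotation as R
def Rq(q): return R.from_quat(np.roll(q,-1)).as_matrix()
def quat(yaw):
    "tool down, tool y axis (closing line) at world angle yaw"
    y=np.array([np.cos(yaw),np.sin(yaw),0]); z=np.array([0,0,-1.]); x=np.cross(y,z)
    return np.roll(R.from_matrix(np.c_[x,y,z]).as_quat(),1)
E
python3 - <<'E'
from h import *
for n in("top","side"):
    d=snap(n); save(d,n); np.save(n+"_P.npy",cloud(d)); np.save(n+"_f.npy",d["frame"]); print(n,d["position"],d["rotation"],d["vfov"],d["k1"])
print(bot.read_ee_rot(),bot.read_clock())
E
```

```text
top [ 0.45281375 -0.07761549  1.23481795] [ 0.02474563 -0.70236668  0.71089052 -0.02652105] 47.36056171418998 -0.1377584798705621
side [0.3775707  0.63117146 0.80988183] [ 0.04048962 -0.09444689  0.90592181 -0.41078712] 52.573132054524926 -0.04701746898501542
[-6.78740787e-04  9.84396002e-01  1.75966010e-01 -1.16483067e-04] 0.15
```

View pics/top.png

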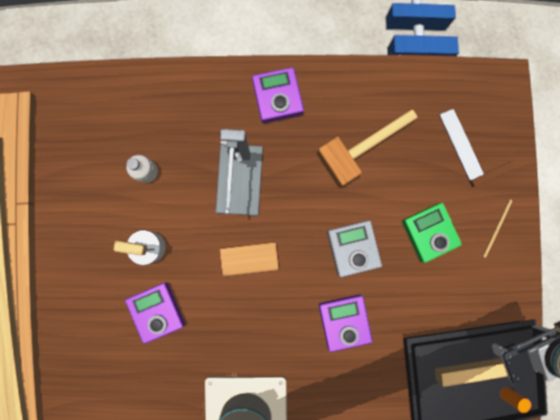

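View pics/side.png

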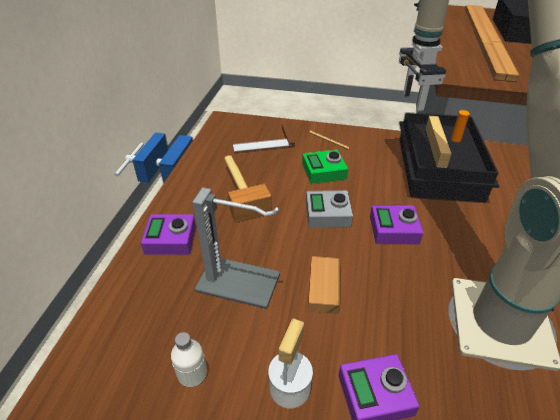

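The top view shows the tin at (145,248) with its grip at (130,247), the stand at (240,180) with its column at the far end, the grey readout at (355,248) with its button at (359,260), the glue at (142,168), and the offcut at (249,259). The side view confirms this, with the hook running from the column towards the robot and its tip at (277,211). Next I'll measure these.

```bash
python3 - <<'E'
from h import *
np.set_printoptions(precision=4,suppress=True)
T=np.load("top_P.npy");S=np.load("side_P.npy");F=np.load("top_f.npy")
for n,(v,u) in dict(tin=(248,155),grip=(247,125),coltop=(135,232),button=(260,359),foot=(205,225),glue=(168,142),box=(262,340)).items(): print(n,T[v,u])
def box(p,z0,z1): 
    c=cv2.minAreaRect((p[:,:2]*1000).astype(np.float32)); return [len(p),*np.round(c[0],1),*np.round(c[1],1),round(c[2],1),'med',*np.round(np.nanmedian(p,0),4)]
def sel(P,xy,r,z0,z1):
    p=P.reshape(-1,3); return p[(np.hypot(*(p[:,:2]-xy).T)<r)&(p[:,2]>z0)&(p[:,2]<z1)]
t=T[248,155,:2]
for nm,P in(("top",T),("side",S)):
    p=sel(P,t,.12,.155,.2); print(nm,"grip top z",p[:,2].max()); p=p[p[:,2]>.18]; print(nm,"grip",box(p,0,0))
    p=sel(P,t,.12,.055,.078); print(nm,"lid",box(p,0,0), cv2.minEnclosingCircle((p[:,:2]*1000).astype(np.float32)))
    c=T[180,240,:2]
    p=sel(P,c,.16,.006,.02); print(nm,"foot",box(p,0,0))
    p=sel(P,T[135,232,:2],.06,.25,.275); print(nm,"col",box(p,0,0))
    b=T[260,359,:2]
    p=sel(P,b,.023,.048,.075); print(nm,"btn",box(p,0,0),p[:,2].max())
    # hook: between
    p=sel(P,c,.13,.225,.275); 
    print(nm,"hook",len(p)); 
    if len(p): 
        p=p[np.argsort(p[:,0])]; print(p[::max(1,len(p)//25)])
E
```

```text
tin [0.4373 0.2144 0.0688]
grip [0.4415 0.2507 0.1929]
coltop [0.6717 0.0071 0.2598]
button [ 0.4026 -0.2837  0.0693]
foot [0.5451 0.0472 0.013 ]
glue [0.6303 0.2392 0.1019]
box [ 0.3975 -0.2401  0.0469]
top grip top z 0.19770121634891047
top grip [327, np.float64(439.2), np.float64(245.2), np.float64(66.9), np.float64(24.3), 80.4, 'med', np.float64(0.4393), np.float64(0.2427), np.float64(0.1914)]
top lid [649, np.float64(400.5), np.float64(243.3), np.float64(77.6), np.float64(157.8), 88.5, 'med', np.float64(0.4471), np.float64(0.2343), np.float64(0.0709)] ((400.1822204589844, 241.05572509765625), 80.07337951660156)
top foot [2556, np.float64(606.3), np.float64(7.3), np.float64(299.4), np.float64(313.8), 79.1, 'med', np.float64(0.6012), np.float64(0.0057), np.float64(0.0127)]
top col [389, np.float64(648.2), np.float64(9.0), np.float64(49.8), np.float64(69.6), 84.1, 'med', np.float64(0.6649), np.float64(0.0078), np.float64(0.2599)]
top btn [273, np.float64(402.7), np.float64(-283.4), np.float64(43.4), np.float64(44.7), 51.6, 'med', np.float64(0.4026), np.float64(-0.282), np.float64(0
[... 1690 characters left out ...]
 0.5106  0.0175  0.2571]
 [ 0.5221  0.0202  0.2521]
 [ 0.5374  0.0163  0.2458]
 [ 0.5517  0.0161  0.251 ]
 [ 0.566   0.0162  0.2537]
 [ 0.5821  0.0181  0.2524]
 [ 0.5979  0.0135  0.2537]
 [ 0.6137  0.0169  0.2537]
 [ 0.6298  0.014   0.2484]
 [ 0.6459  0.0044  0.2265]
 [ 0.6472  0.0147  0.2432]
 [ 0.6489  0.0192  0.2331]
 [ 0.6522  0.0196  0.2597]
 [ 0.6556  0.0205  0.2275]
 [ 0.6589  0.0068  0.2586]
 [ 0.6618  0.0273  0.2459]
 [ 0.6631  0.0317  0.2572]
 [ 0.6639  0.0042  0.261 ]
 [ 0.6663  0.0307  0.2344]
 [ 0.6682  0.0328  0.2304]
 [ 0.6706  0.0214  0.2606]
 [ 0.673  -0.0027  0.2593]
 [ 0.6752  0.0327  0.2586]
 [ 0.6776  0.0323  0.2418]
 [ 0.6798 -0.0035  0.2601]
 [ 0.6828  0.0321  0.2514]]
```

```bash
python3 - <<'E'
from h import *
from scipy.optimize import least_squares
np.set_printoptions(precision=4,suppress=True)
T=np.load("top_P.npy");S=np.load("side_P.npy")
for nm,P in(("top",T),("side",S)):
    p=P.reshape(-1,3)
    hk=p[(p[:,0]>.5)&(p[:,0]<.635)&(abs(p[:,1]-.015)<.03)&(p[:,2]>.235)&(p[:,2]<.275)]
    l=cv2.fitLine(hk[:,:2].astype(np.float32),cv2.DIST_HUBER,0,.001,.001).ravel(); yaw=np.arctan2(l[1],l[0]); 
    ax=np.array([np.cos(yaw),np.sin(yaw)]); s=(hk[:,:2]-l[2:])@ax
    print(nm,"hook yaw",yaw,"pt",l[2:],"tip end",l[2:]+ax*np.percentile(s,.5),"level z",np.median(hk[hk[:,0]>.58][:,2]))
    b=np.arange(s.min(),s.min()+.06,.005)
    print("profile",[(round(float(x),3),round(float(np.percentile(hk[(s>=x)&(s<x+.005)][:,2],80)),4)) for x in b])
    f=p[(p[:,0]>.50)&(p[:,0]<.72)&(abs(p[:,1]-.01)<.1)&(p[:,2]>.007)&(p[:,2]<.018)]
    q=(f[:,:2]-l[2:])@np.c_[ax,[-ax[1],ax[0]]]; print("foot extents along,across",np.percentile(q,[1,99],0))
    r=cv2.minAreaRect((f[:,:2]*1000).astype(np.float32)); print(r)
    bt=p[(np.hypot(p[:,0]-.4027,p[:,1]+.2815)<.025)&(p[:,2]>.063)]; c=cv2.minEnclosingCircle((bt[:,:2]*1000).astype(np.float32)); print("btn",len(bt),bt.mean(0),c,np.median(bt[:,2]))
for n,(x,y,z,a) in dict(pick=(.439,.2455,.152,-.171),hang=(.538,.018,.3,-.07),pre=(.44,.022,.32,-.07),btn=(.4027,-.2815,.07,0)).items():
    for k in(0,np.pi): print(n,k,solve_ik([x,y,z],quat(a+k)))
E
```

```text
top hook yaw -0.073649 pt [0.573  0.0136] tip end [0.5118 0.0181] level z 0.2552911207956665
profile [(-0.061, 0.2644), (-0.056, 0.2613), (-0.051, 0.2549), (-0.046, 0.2524), (-0.041, 0.2494), (-0.036, 0.2468), (-0.031, 0.2485), (-0.026, 0.2527), (-0.021, 0.2538), (-0.016, 0.2577), (-0.011, 0.2566), (-0.006, 0.2575)]
foot extents along,across [[-0.0494 -0.0542]
 [ 0.1252  0.0547]]
((608.0791625976562, 8.967842102050781), (194.3455810546875, 210.3977813720703), 85.9368896484375)
btn 131 [ 0.4036 -0.2836  0.0674] ((407.258544921875, -281.1226806640625), 21.180530548095703) 0.06716672826136683
side hook yaw -0.065671004 pt [0.5647 0.018 ] tip end [0.5117 0.0215] level z 0.25332000748144956
profile [(-0.054, 0.262), (-0.049, 0.259), (-0.044, 0.2517), (-0.039, 0.2498), (-0.034, 0.2474), (-0.029, 0.2458), (-0.024, 0.2474), (-0.019, 0.2501), (-0.014, 0.2518), (-0.009, 0.2552), (-0.004, 0.2554), (0.001, 0.2551)]
foot extents along,across [[-0.0419 -0.0555]
 [ 0.134   0.0524]]
((611.9435424804688, 12.604068756103516), (111.9647445678711, 181.31765747070312), 86.16561889648438)
btn 70 [ 0.4035 -0.2807  0.0665] ((403.7802429199219, -281.5499267578125), 16.224390029907227) 0.0668365678519306
pick 0 [-0.1883  0.545  -0.5514  1.9687  0.4145  0.7401 -1.1575]
pick 3.141592653589793 [ 0.1018  0.7109 -1.0602  1.9614  0.7767  0.9479  1.6175]
hang 0 [ 0.202   0.3917 -0.4128  1.6902  0.1731  1.0959 -0.3324]
hang 3.141592653589793 [ 0.5833  0.5424 -1.0578  1.6804  0.4998  1.218   2.4794]
pre 0 [ 0.2782  0.2171 -0.4811  1.8853  0.1141  1.0659 -0.3186]
pre 3.141592653589793 [ 0.6917  0.3234 -1.0562  1.8767  0.3122  1.1211  2.5908]
btn 0 [ 0.6849  0.6271 -0.1933  2.0701  0.2535  0.4662  0.3002]
btn 3.141592653589793 [ 0.2493  0.6719  0.4574  2.0823 -0.5917  0.5154 -1.9954]
```

```bash
python3 - <<'E'
from h import *
np.set_printoptions(precision=4,suppress=True)
q=bot.read_ee_rot()
bot.move_straight([.3,-.5,.42],rate=.3)
bot.reach([.439,.2455,.36],quat(-.171)); print(bot.read_clock(),bot.read_position())
bot.move_straight([.439,.2455,.225],rate=.2)
d=snap("wrist"); save(d,"w1"); P=cloud(d).reshape(-1,3)
p=P[(P[:,2]>.18)&(P[:,2]<.2)&(np.hypot(P[:,0]-.439,P[:,1]-.2455)<.06)]
print(len(p)); 
if len(p)>20: print(cv2.minAreaRect((p[:,:2]*1000).astype(np.float32)))
print(bot.read_clock(),bot.read_ft_force())
E
```

```text
3.825 [0.4397 0.2446 0.3598]
3591
((438.4854431152344, 246.01571655273438), (65.6316909790039, 24.06995964050293), 79.79370880126953)
4.7 [ 0.4687 -1.3029  1.0864]
```

View pics/w1.png

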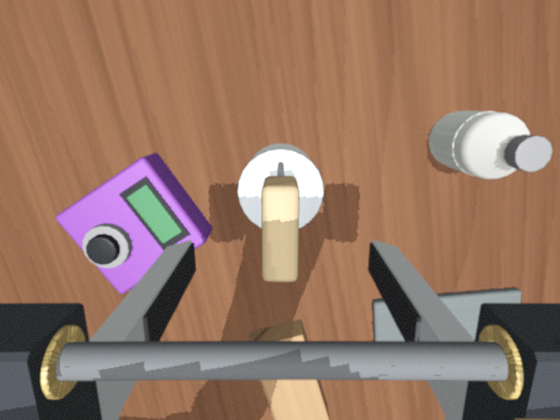

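The wrist view shows the grip block at (280,230), upright and centred between the fingers, which agrees with the estimate. I'll pick it up and weigh it.

```bash
cat >> h.py <<'E'
np.set_printoptions(precision=4,suppress=True)
def F(n=15,dt=.02):
    a=[]
    for _ in range(n): bot.sleep(dt); a.append(bot.read_ft_force())
    a=np.array(a); return a.mean(0),a.std(0)
E
python3 - <<'E'
from h import *
bot.move_straight([.4385,.246,.156],rate=.12)
print("before",F(),bot.read_position())
claw.close_gripper(); print(bot.read_finger_gap(),bot.read_grasp_force())
bot.move_straight([.4385,.246,.19],rate=.06)
print("held",F(),bot.read_moment(),bot.read_finger_gap())
bot.move_straight([.4385,.246,.31],rate=.15)
print("held",F(),bot.read_position(),bot.read_clock())
d=snap("side"); np.save("s2.npy",cloud(d)); save(d,"s2")
P=cloud(d).reshape(-1,3); p=P[(np.hypot(P[:,0]-.4385,P[:,1]-.246)<.06)&(P[:,2]<.25)&(P[:,2]>.13)]
l=p[(p[:,2]>.19)]; print("lid z?",np.percentile(p[:,2],[2,50,98]),np.histogram(p[:,2],12))
E
```

```text
before (array([ 0.1081,  0.1419, -0.0285]), array([0.6831, 0.4066, 0.5189])) [0.4389 0.2462 0.1566]
0.024022474248128246 29.990808069705963
held (array([ 0.1449,  0.0125, -5.22  ]), array([0.4055, 0.4341, 0.5329])) [-0.0675 -0.0947  0.0076] 0.024337563341347637
held (array([-0.1915, -0.1743, -5.3403]), array([0.498 , 0.3817, 0.3666])) [0.4382 0.2458 0.3094] 8.9167
lid z? [0.1592 0.2233 0.2308] (array([  89,  120,  111,  117,  125,  125,  118,   87, 1533,  122,   20,
         24]), array([0.1535, 0.1615, 0.1695, 0.1776, 0.1856, 0.1936, 0.2017, 0.2097,
       0.2177, 0.2258, 0.2338, 0.2418, 0.2499]))
```

```bash
python3 - <<'E'
from h import *
q=quat(-.07); ax=np.array([np.cos(-.07),np.sin(-.07),0]); seat=np.array([.5385,.018,.246])
def tcp(dx,eye): return seat+ax*dx+[0,0,eye+.033]
bot.move_straight(tcp(-.09,.031),q,rate=.15); bot.sleep(.3)
bot.move_straight(tcp(-.045,.031),rate=.06); bot.sleep(.3)
print(bot.read_position(),tcp(-.045,.031),F(8),bot.read_clock())
d=snap("side"); save(d,"s3"); im=cv2.imread("pics/s3.png")[120:330,150:360]; cv2.imwrite("pics/s3c.png",cv2.resize(im,None,fx=2.8,fy=2.8,interpolation=2))
d=snap("wrist"); save(d,"w3")
E
```

```text
[0.4935 0.0211 0.3101] [0.4936 0.0211 0.31  ] (array([ 0.0116, -0.0528, -5.455 ]), array([0.4696, 0.6214, 0.453 ])) 12.2333
```

View pics/s3c.png

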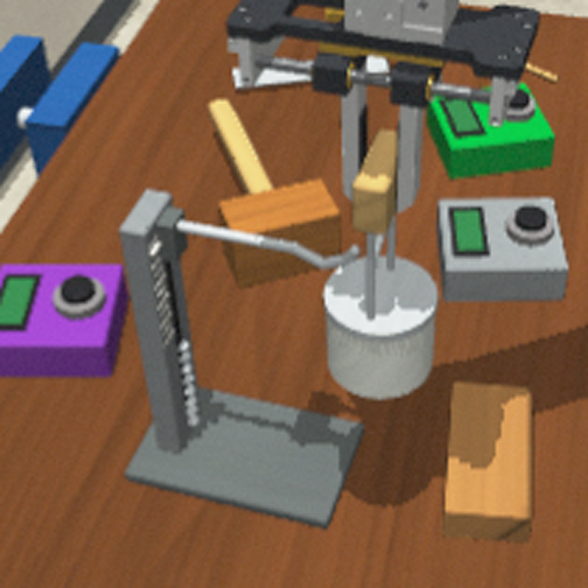

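View pics/w3.png

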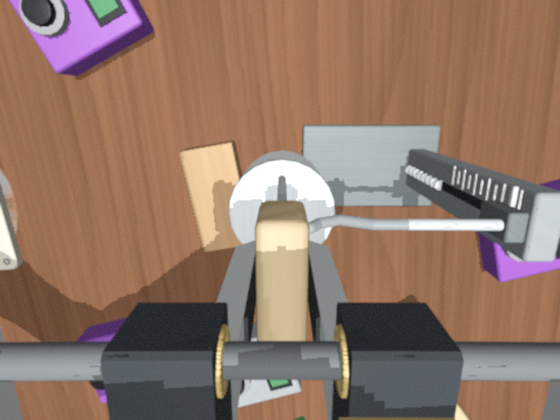

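The side view shows the hook tip at (355,250) just in front of the window, above the lid. The wrist view shows it at (312,228), pointing at the middle of the handle. I'll insert it and lower slowly.

```bash
python3 - <<'E'
from h import *
ax=np.array([np.cos(-.07),np.sin(-.07),0]); seat=np.array([.5385,.018,.246])
def tcp(dx,eye): return seat+ax*dx+[0,0,eye+.033]
hit=bot.move_straight(tcp(0,.031),rate=.05,contact_N=3.5); print("hit",hit,bot.read_position())
if not hit:
    bot.sleep(.3); w=F(25)[0]; print("weight",w)
    bot.move_straight(tcp(0,.005),rate=.05); print("above",F(10)[0])
    bot.move_straight(tcp(0,-.025),rate=.025); print(-.025,F(15)[0])
    bot.move_straight(tcp(0,-.05),rate=.025); print(-.05,F(20)[0],bot.read_position())
    print(bot.read_clock())
d=snap("side"); save(d,"s4"); im=cv2.imread("pics/s4.png")[120:330,150:360]; cv2.imwrite("pics/s4c.png",cv2.resize(im,None,fx=2.8,fy=2.8,interpolation=2))
E
```

```text
hit False [0.5381 0.0181 0.31  ]
weight [-0.1123  0.03   -5.1555]
above [ 0.3252 -0.24   -5.1884]
-0.025 [ 0.5006  0.1895 -3.2739]
-0.05 [ 0.2995 -0.2109 -1.2079] [0.5386 0.018  0.2291]
18.0167
```

View pics/s4c.png

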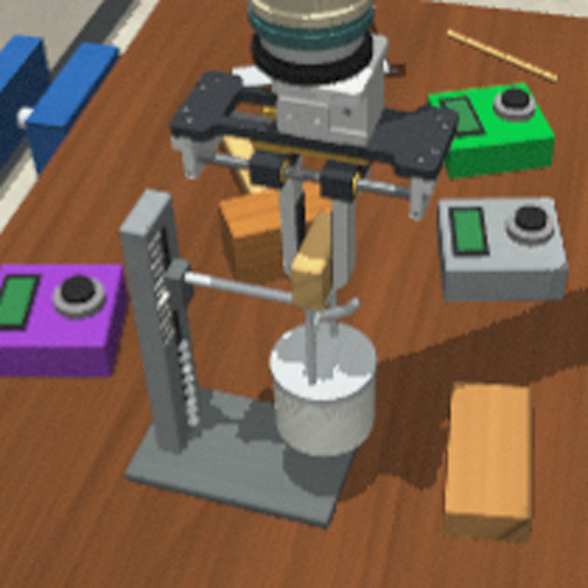

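The view shows the wire in the hook's valley and the carriage dipping. The remaining load is about 1.2 N, which is about 15 mm more. I'll finish lowering until there's no load on the gripper, then let go.

```bash
python3 - <<'E'
from h import *
ax=np.array([np.cos(-.07),np.sin(-.07),0]); seat=np.array([.5385,.018,.246])
def tcp(dx,eye): return seat+ax*dx+[0,0,eye+.033]
e=-.064; bot.move_straight(tcp(0,e),rate=.025)
for i in range(3):
    bot.sleep(.2); f=F(60)[0]; print(e,f)
    if abs(f[2])<.12: break
    e+=np.clip(f[2]/80,-.006,.006); bot.move_straight(tcp(0,e),rate=.01)
bot.sleep(.3); print(F(40)[0])
claw.ungrasp(); print(bot.read_finger_gap(),bot.read_clock())
d=snap("side"); save(d,"s5"); im=cv2.imread("pics/s5.png")[120:330,150:360]; cv2.imwrite("pics/s5c.png",cv2.resize(im,None,fx=2.8,fy=2.8,interpolation=2))
E
```

```text
-0.064 [ 0.2888 -0.1305 -0.1436]
-0.06579472783866125 [ 0.3115 -0.0283 -0.0483]
[ 0.2899  0.0955 -0.0008]
0.09417876957421309 23.6333
```

View pics/s5c.png

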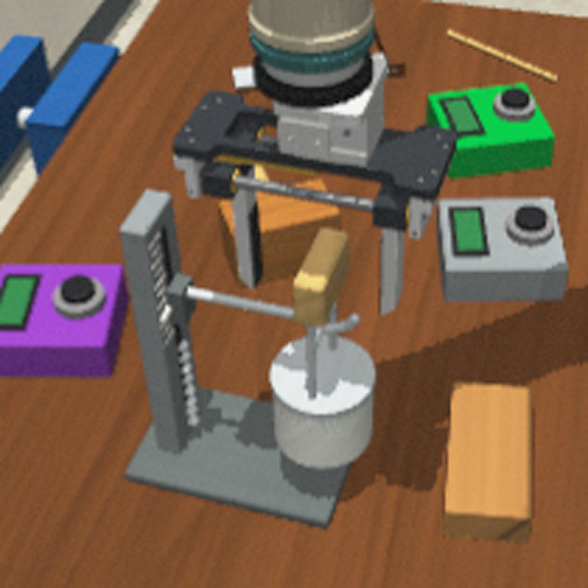

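The tin hangs upright in the hook with the fingers clear of it. I'll withdraw straight up, let it settle, check it's still, then press.

```bash
python3 - <<'E'
from h import *
p=np.array(bot.read_position()); bot.sleep(.5)
bot.move_straight([p[0],p[1],.42],rate=.1)
b=np.array([.4035,-.2815])
q=min((quat(a) for a in (0,np.pi)),key=lambda q:np.abs(np.array(solve_ik([*b,.2],q))-bot.read_qpos()).max())
bot.reach([*b,.25],q); claw.close_gripper(); bot.sleep(2.5)
bot.move_straight([*b,.10],rate=.15)
for i in range(6):
    a=[]
    for k in range(8): a.append(snap("side")); bot.sleep(.1)
    zs=np.array([np.nanmedian(cloud(x)[245:265,262:268,2]) for x in a]); 
    g=[x["frame"][200:300,200:300].astype(int) for x in a]; df=[np.abs(x-g[0]).mean() for x in g[1:]]
    print(bot.read_clock(),np.ptp(zs),np.round(df,2))
    if max(df)<1.0 and i>=1: break
E
```

```text
34.05 0.0006141250338020932 [1.92 1.94 1.96 1.94 1.94 1.95 1.94]
35.25 0.0004932925979113656 [1.95 1.95 1.95 1.95 1.96 1.97 1.95]
36.45 0.0003458351011653704 [1.94 1.92 1.95 1.94 1.94 1.92 1.93]
37.65 0.0007389055483236762 [1.95 1.94 1.95 1.96 1.95 1.94 1.94]
38.85 0.0004971232100668965 [1.95 1.94 1.94 1.96 1.94 1.95 1.95]
40.05 0.0004388612813726045 [1.95 1.96 1.95 1.93 1.91 1.93 1.93]
```

Only constant pixel noise is left, so it's hanging still. Press the button.

```bash
python3 - <<'E'
from h import *
b=np.array([.4035,-.2815])
print(bot.read_position(),F(10)[0])
h=bot.move_straight([*b,.055],rate=.025,contact_N=7); print(h,bot.read_position(),F(15)[0],bot.read_clock())
s=snap("side"); 
bot.move_straight([*b,.2],rate=.12); d=snap("side"); save(d,"s6")
im=np.hstack([cv2.imread("pics/s5.png")[120:330,150:290],d["frame"][120:330,150:360,::-1]]); cv2.imwrite("pics/s6c.png",cv2.resize(im,None,fx=2.2,fy=2.2,interpolation=2)); print(bot.read_clock())
E
```

```text
[ 0.4035 -0.2815  0.1   ] [ 0.145   0.0555 -0.1533]
True [ 0.4035 -0.2815  0.0613] [-0.9665  0.4658  7.7618] 41.8667
43.275
```

View pics/s6c.png

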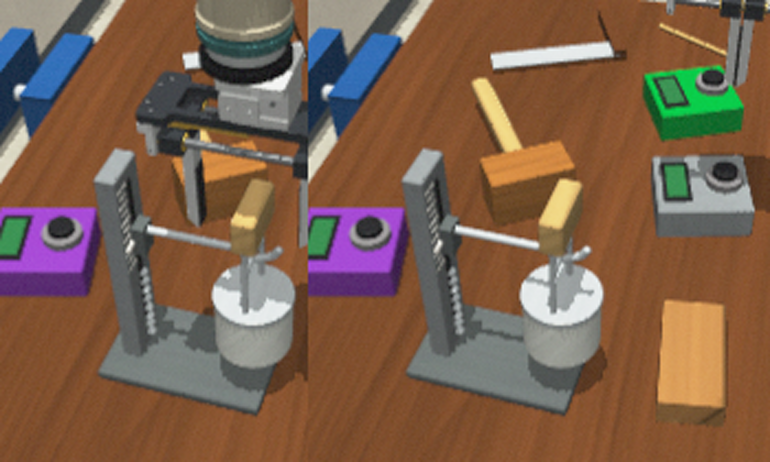

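The right half shows the tin hanging in the hook at the same dip as at release, with the offcut and mallet unmoved. The button went down about 6 mm at 7.8 N, so it was fully pressed.

```bash
python3 -c "
from h import *
print(bot.hand_in(),bot.read_clock())"
```

```text
the job is handed in; nothing more can be done
the job is handed in; nothing more can be done
```

The tin hangs in the scale's hook (about 5.2 N), was lowered and released with almost no load on the gripper, and once it hung still the button was pressed fully and the job handed in at about 43 s of the 67 s allowed; no verdict was returned.

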